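# Unload the indexing plate magazine

### The arm

A 7-joint arm with a two-finger parallel gripper is mounted at the origin on the work surface. World frame = base frame: x ahead of the robot, y to its left, z up, the work surface at z = 0. Lengths are in m, angles in rad, forces in N, time in s.
With the tool pointing down it reaches from about 0.35 to 0.9 m from the base axis. Payload 8.1 kg.
Tool frame: the origin (TCP) lies midway between the tips of the shut fingers; the grasp point (between the pads) lies 19 mm behind it; z points along the fingers, y is the line along which they close (so a half turn about z gives the same grasp; the last joint's range is limited). The gripper opens to 92 mm and grips with 3 to 60 N. Pads are 19 mm wide; open, the fingers measure 130 mm over their backs; the gripper's body (75 mm by 190 mm) begins 47 mm behind the grasp point.
Start: joints at [1.229, 0.434, 0.025, 1.573, -0.012, 1.134, -0.075], TCP at [0.148, -0.607, 0.227] pointing down, gripper open.
Joint ranges: [-2.62, 2.62], [-0.44, 2.09], [-1.27, 1.32], [0.08, 2.57], [-1.32, 4.46], [0.12, 2], [-2.74, 2.74]. Speed limits (rad/s): [2.22, 2.22, 3.01, 3.01, 3.14, 3.14, 3.14].

### API

Orientations are given as a rotation vector (axis times angle).
In Python, from cell import arm gives the robot as it stands.
- The arm moves only by the tool carry_out, never from a script. Its arguments are lists of equal length, an entry for each row: "claw": the finger opening in cm, from 0 to 9.18; "delta_pos": the shift along the tool's x, y, z in cm, a list of three; "angular": the turn, a rotation vector about the tool's x, y, z in rad, a list of three. In form: {"claw": [claw, ...], "delta_pos": [[dx, dy, dz], ...], "angular": [[ax, ay, az], ...]}. A call has 1 to 20 rows; each row shifts and turns the commanded pose from where the row before left it, along the tool's axes as they then stand; what a row does not reach is not made up. A row lasts 1/10 s, in which the tool goes at most 50 mm and 8.59 degrees, less where a joint would pass 70% of its speed; a pose out of reach is approached as far as the arm can. A call with a gripper value outside its range is refused whole. The fingers move at their own pace and stop on an object; "force" is the grip in N (left out, the last holds). Time passes only in rows, so rows that do not move let the fingers close. It gives the time, the measured TCP pose, the force, the opening and the grip force at its end, in the units of the state.
- arm.observe(): the state, without advancing time (a new reading comes with each control period).
- arm.get_image(name): name is "side" or "top" or "wrist"; returns a dict with "frame" (384x512x3 uint8, red, green, blue), "mtx" (3x3 intrinsics, pixels), "T" (4x4, takes a point from camera to world coordinates). Camera axes: x right, y down, z forward; pixel columns grow to the right and rows downward; lengths in m; the calibration is good to about 2 mm. A picture is of the moment at which its call begins. There is no depth.
- arm.sign_off(): hands the job in; it is judged then, once.
Trained networks look in a picture, given as the dict that the camera call returned (one of the last four; its "shot" number tells which), for a name from the list of things; names that differ only in an ending like _2 or _b are one class to them, and where a whole thing is asked for, a point or a joint stands for the part that bears it (a point fixed in the world has none). Each returns a list of dicts, best first, with "conf" (0 to 1); they miss things now and then, are a little off and sometimes report something else, mostly with a low value. They report only what shows in the picture. A call takes as long as a camera call. They do not tell look-alikes from the thing itself.
- arm.look_for(label, picture): "centre" ([column, row] as shares, 0 to 1, of the picture: columns of its width, rows of its height, amid what is visible of it).
- arm.trace(label, picture): "region" (384x512 bool, what is visible of it) and "centre" ([column, row] as shares, 0 to 1, of the picture: columns of its width, rows of its height, amid what is visible of it).
- arm.place_of(label, picture): "centre" ([column, row] as shares, 0 to 1, of the picture: columns of its width, rows of its height: a listed point, or the origin of a listed thing).
The state is a dict: "clock": time; "joints": joint angles; "dq": joint speeds; "joint_efforts": joint torques, N m; "position": TCP position; "ee_rot": TCP orientation; "force": force on the tool from outside, world axes, zero at the start; "ft_torque": the same for the moment, N m; "width": opening from 0.0 (shut) to 1.0 (fully open); "gripper_force": force on a finger pad.
Only numpy, scipy, OpenCV 4.12 (cv2) and the standard library are available. Lean on these libraries where they do the work, as an engineer would, in place of code of your own. Each camera call takes 0.05 s, during which the arm holds its last target. There are 200 camera calls.

### The job

Unload all the coated glass panes from the magazine and stand each one upright, fully down, in its own slot of the white plate rack: pull the red spring knob up, slide the carrier on to the next notch and let the knob drop in again, then, only with the knob dropped in, draw the pane that stands under the window straight up out of its slot by its upper edge. When the carrier is empty, bring it back to its home notch, with the knob dropped fully in, and let go of everything; leave the bottle, the jar and the pH meter where they are.

Things in the scene. Friction and masses are not known exactly. Their poses are not given: they have to be found in the camera images.
- stand: fixed plate magazine: aluminium base 205 (x) x 400 (y) x 12 mm; over it an amber clear guard, a tunnel along y from y = -212 to +168 mm, 122 mm wide, roof top at 116 mm, with one lift-out window in the roof, 96 (x) x 66 (y) mm, white edging. Origin: on the bench below the window's middle. Steel index bar at x = -105 mm, robot side, top at 21 mm, five holes 45 mm apart
- window (a point): middle of the lift-out window, at the upper face of the guard's roof, 116 mm above the bench; axes of the stand
- slide (a joint): how far (m) the white pane carrier is slid along the stand's +y from its home notch: 0 = home; notches at 0.045, 0.090, 0.135 and 0.180, where it ends; 1 mm of play in a notch, about 1.5 N of drag. Locked while the plunger is seated. At notch k slot k stands under the window; the guard's roof keeps panes in the other slots in
- plunger (a joint): how far (m) the red spring knob is pulled up: 0 = pin fully down in a hole of the index bar; from 0.0085 up the slide is free; stop at 0.013. Spring about 6 N at 0, 10 N at 0.012. Let go between holes, the round-nosed pin rides on the bar at about 0.0075 and drops into the next hole it reaches
- knob (a point): middle of the index plunger's red fluted knob, 30 mm diameter, 24 mm tall, upright; 82 mm above the bench when seated. It rides on an arm of the slide, 105 mm to the robot's side (stand -x) of the window, 46 mm clear of the guard; at home at stand y = -100 mm. Gripped from above, pulled straight up and moved along the stand's y, it carries the slide along
- pane_blue: glass pane, blue coating, 75 mm wide (its x) x 4 mm thick (its y) x 75 mm tall (its z), about 56 g; may be absent. Origin: middle of its lower edge. At the start it stands upright in one of the slide's four slots, its y along the stand's y, origin 30 mm above the bench; stands any grip up to 60 N
- pane_green: glass pane, green coating, 75 mm wide (its x) x 4 mm thick (its y) x 75 mm tall (its z), about 56 g; may be absent. Origin: middle of its lower edge. At the start it stands upright in one of the slide's four slots, its y along the stand's y, origin 30 mm above the bench; stands any grip up to 60 N
- pane_white: glass pane, white coating, 75 mm wide (its x) x 4 mm thick (its y) x 75 mm tall (its z), about 56 g; may be absent. Origin: middle of its lower edge. At the start it stands upright in one of the slide's four slots, its y along the stand's y, origin 30 mm above the bench; stands any grip up to 60 N
- pane_red: glass pane, brick-red coating, 75 mm wide (its x) x 4 mm thick (its y) x 75 mm tall (its z), about 56 g; may be absent. Origin: middle of its lower edge. At the start it stands upright in one of the slide's four slots, its y along the stand's y, origin 30 mm above the bench; stands any grip up to 60 N
- rack: loose white plate rack, 215 (x) x 96 (y) mm, about 0.45 kg; origin: middle of its underside. Four slots at x = -75, -25, 25, 75 mm, each 8 mm wide in x (mouth flared to 23 mm, 45 mm up), 82 mm long in y, ribs to 34 mm, slot floor 8 mm above the underside. A pane stands with its thickness along the rack's x, its width along the rack's y
- bottle: sample bottle, milky with blue cap, 76 mm diameter, 138 mm tall; origin: middle of its underside; leave alone
- jar: amber reagent jar with black cap, 60 mm diameter, 90 mm tall; origin: middle of its underside; leave alone
- meter: cream bench pH meter, 100 x 170 x 35 mm; origin: middle of its underside; leave alone
- slot1 (a point): floor of slot 1 of the slide (moves with it; 45 mm to -y of the window when the slide is home), 30 mm above the bench; slot 6.5 mm wide, 79 mm long, 25 mm deep, open at the top; it may be empty
- slot2 (a point): floor of slot 2 of the slide (moves with it; 90 mm to -y of the window when the slide is home), 30 mm above the bench; slot 6.5 mm wide, 79 mm long, 25 mm deep, open at the top; it may be empty
- slot3 (a point): floor of slot 3 of the slide (moves with it; 135 mm to -y of the window when the slide is home), 30 mm above the bench; slot 6.5 mm wide, 79 mm long, 25 mm deep, open at the top; it may be empty
- slot4 (a point): floor of slot 4 of the slide (moves with it; 180 mm to -y of the window when the slide is home), 30 mm above the bench; slot 6.5 mm wide, 79 mm long, 25 mm deep, open at the top; it may be empty
There are look-alikes about, which are no part of the job. Leave any green or purple look-alike of the rack alone.

How it is judged:
By the outcome, as a careful person would: the job done as asked, in the order asked, and still so for the second after the job is handed in, with the robot touching nothing.
Of pane_blue, pane_green, pane_white, pane_red only 2 to 3 are there at a start; the rules pass over those that are not, and their reading is None.
At some moment in a run one of rack may be knocked a few centimetres aside while the robot is not near it.
Once in a run the grip may slacken for a moment while it holds something.
It also fails if it takes over 210 s, if anything falls off the work surface, if the arm or the gripper's body presses on something with over 40 N, if the wrist force passes 120 N, or if a joint passes its speed limit or range.

## Working session

There is one attempt and no reset: what is moved stays moved. The work goes in short steps, Python scripts to look and compute and a tool call to move; the robot and the scene stay as the last step left them, time stands still between calls to the robot, and variables do not carry over. Pictures are saved under pics/ and viewed, at most 14 in all, crops included, and the job is handed in when it is done.

Besides the shell and the picture viewer there is one more tool, called after "Request:" as name(argument=value, ...), one argument or row to a line, values as JSON. carry_out: Moves the arm, as the interface text tells. Its arguments: {"type":"object","properties":{"claw":{"type":"array","items":{"type":"number"}},"delta_pos":{"type":"array","items":{"type":"array","items":{"type":"number"}}},"angular":{"type":"array","items":{"type":"array","items":{"type":"number"}}},"force":{"type":"number"}},"required":["claw","delta_pos","angular"]}

```bash
mkdir -p pics; ls; python3 - <<'E'
from cell import arm
import cv2,numpy as np
s=arm.observe();print(s)
ims=[]
for n in ("side","top"):
    p=arm.get_image(n);ims.append(p['frame']);print(n,p['mtx'].tolist(),np.round(p['T'],3).tolist(),p['shot'])
    for l in ["stand","window","knob","rack","pane_blue","pane_green","pane_white","pane_red","bottle","jar","meter","slot1"]:
        print(l,[(round(d['centre'][0]*512),round(d['centre'][1]*384),round(d['conf'],2)) for d in arm.place_of(l,p)][:4])
    cv2.imwrite(f"pics/{n}0.png",cv2.resize(p['frame'][:,:,::-1],(800,600)))
E
```

```text
pics
{'clock': 0.0, 'joints': array([ 1.2294065 ,  0.43524175,  0.02493296,  1.57408529, -0.01158468,
        1.13400154, -0.07508094]), 'dq': array([-0.00023824,  0.00093958, -0.00018214,  0.00031887, -0.00238774,
        0.00181158,  0.00205412]), 'joint_efforts': array([-6.02515483e-04, -6.67847085e+01,  9.85206105e-01, -3.14452708e+01,
       -6.01675990e-02,  4.29487287e-02,  1.59928377e-04]), 'position': array([ 0.14767098, -0.60677972,  0.22593742]), 'ee_rot': array([-3.11768296e+00, -3.74001996e-01,  5.17301822e-04]), 'force': array([ 0.29316929, -0.1393749 , -0.09277333]), 'ft_torque': array([ 0.00691289,  0.00403487, -0.01377539]), 'gripper_force': 0.0, 'width': 0.9995416593315689}
side [[375.53500367240906, 0.0, 252.1778230097668], [0.0, 375.53500367240906, 184.74583397058356], [0.0, 0.0, 1.0]] [[-0.913, -0.312, 0.262, 0.227], [-0.408, 0.682, -0.607, 0.702], [0.011, -0.661, -0.75, 0.84], [0.0, 0.0, 0.0, 1.0]] 1
stand [(255, 150, 0.8)]
window [(256, 120, 0.59)]
knob [(298, 119, 0.48)]
rack [(102, 307, 0.86), (341, 322, 0.72), (358, 152, 0.67), (227, 264, 0.61)]
pane_blue [(270, 115, 0.65)]
pane_green [(261, 133, 0.48)]
pane_white []
pane_red []
bottle [(151, 186, 0.7)]
jar [(133, 223, 0.73), (258, 133, 0.39)]
meter [(176, 142, 0.82)]
slot1 [(270, 117, 0.7)]
top [[452.51341521824145, 0.0, 261.49275967145377], [0.0, 452.51341521824145, 191.68542181598974], [0.0, 0.0, 1.0]] [[-0.047, -0.975, 0.218, 0.184], [-0.999, 0.046, -0.011, 0.12], [0.0, -0.218, -0.976, 1.521], [0.0, 0.0, 0.0, 1.0]] 2
stand [(328, 174, 0.65)]
window [(335, 164, 0.72)]
knob [(368, 197, 0.6)]
rack [(370, 260, 0.94), (145, 151, 0.89), (212, 208, 0.84), (202, 300, 0.72)]
pane_blue []
pane_green []
pane_white []
pane_red []
bottle [(241, 122, 0.65)]
jar [(206, 132, 0.84)]
meter [(300, 112, 0.84), (364, 197, 0.49)]
slot1 [(343, 168, 0.93), (357, 171, 0.77), (299, 111, 0.49)]
```

View pics/side0.png

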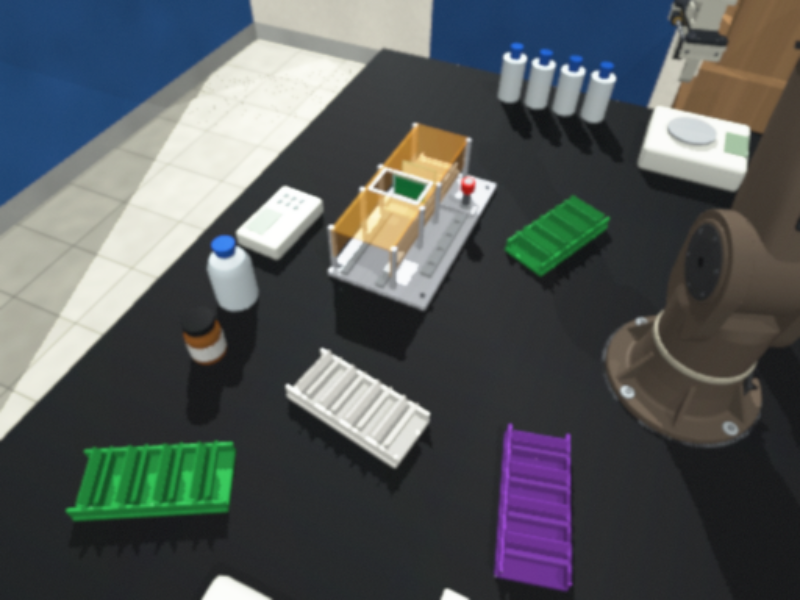

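View pics/top0.png

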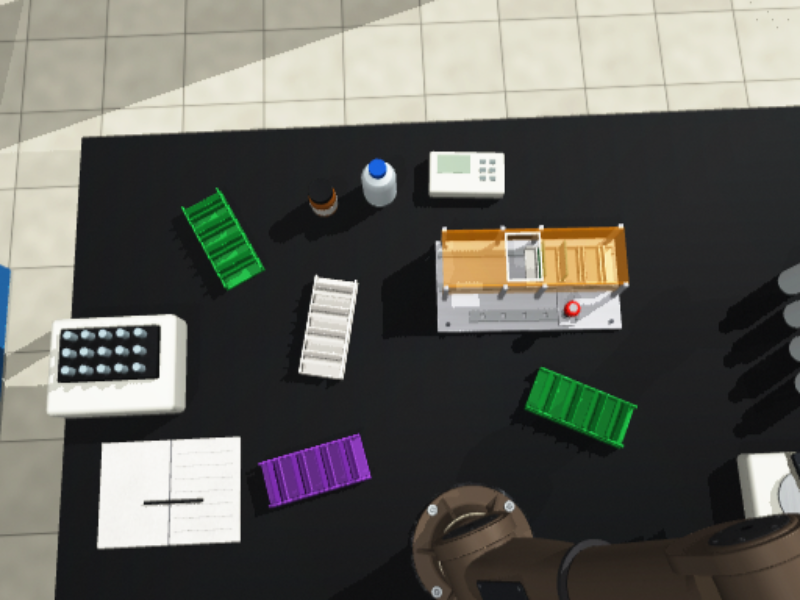

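```bash
cat > h.py <<'E'
from cell import arm
import cv2,numpy as np
from scipy.spatial.transform import Rotation as R
def ray(p,uv):
    d=p['T'][:3,:3]@np.linalg.inv(p['mtx'])@np.array([uv[0],uv[1],1.]);return p['T'][:3,3],d/np.linalg.norm(d)
def tri(obs):
    A=np.zeros((3,3));b=np.zeros(3)
    for p,uv in obs:
        o,d=ray(p,uv);M=np.eye(3)-np.outer(d,d);A+=M;b+=M@o
    X=np.linalg.solve(A,b);return X,[round(float(np.linalg.norm(np.cross(X-ray(p,u)[0],ray(p,u)[1]))),4) for p,u in obs]
def onz(p,uv,z):
    o,d=ray(p,uv);return o+d*(z-o[2])/d[2]
def proj(p,X):
    X=np.atleast_2d(X);c=(X-p['T'][:3,3])@p['T'][:3,:3];u=c@p['mtx'].T;return u[:,:2]/u[:,2:]
def px(d):return np.array([d['centre'][0]*512,d['centre'][1]*384])
def red(p):
    h=cv2.cvtColor(p['frame'],cv2.COLOR_RGB2HSV);m=(((h[...,0]<6)|(h[...,0]>174))&(h[...,1]>150)&(h[...,2]>90)).astype(np.uint8)
    n,_,st,c=cv2.connectedComponentsWithStats(m);i=1+np.argmax(st[1:,4]);return c[i],st[i,4]
def tool():
    s=arm.observe();return s['position'],R.from_rotvec(s['ee_rot']).as_matrix(),s
def rackfit(p,z0=0.034,poly=None):
    """white rack: min-area rectangle of its traced outline, on plane z0"""
    out=[]
    for d in arm.trace('rack',p):
        m=d['region'];f=cv2.cvtColor(p['frame'],cv2.COLOR_RGB2HSV)[m]
        if np.median(f[:,1])<50: out.append((d['conf'],m))
    return out
def go(target,yaw=None):
    """tool-frame shift (cm) and turn to a world target, tool down; yaw = world angle of tool y's line (closest half turn)"""
    P,M,s=tool();D=np.array(target)-P;Rw=M
    a=np.zeros(3)
    if yaw is not None:
        cur=np.arctan2(M[1,1],M[0,1]);dy=(yaw-cur+np.pi/2)%np.pi-np.pi/2
        Rt=R.from_euler('z',cur+dy).as_matrix()@np.array([[0,1,0],[1,0,0],[0,0,-1.]])  # tool y ->dir
        a=R.from_matrix(M.T@Rt).as_rotvec()
    print('tool shift cm',np.round(M.T@D*100,2),'turn',np.round(a,4),'pos',np.round(P,4),'q',np.round(s['joints'],2),'t',round(s['clock'],2),'w',round(s['width']*91.8,1),'F',np.round(s['force'],1))
E
python3 - <<'E'
from h import *
a=arm.get_image('side');b=arm.get_image('top')
ra,rb=red(a),red(b);print('knob',ra,rb,tri([(a,ra[0]),(b,rb[0])]))
for l,i,j in(('window',0,0),('slot1',0,0),('stand',0,0)):
    print(l,tri([(a,px(arm.place_of(l,a)[i])),(b,px(arm.place_of(l,b)[j]))]))
d=[x for x in arm.place_of('rack',a) if abs(x['centre'][0]*512-227)<15][0];e=[x for x in arm.place_of('rack',b) if abs(x['centre'][0]*512-212)<15][0]
print('rack',tri([(a,px(d)),(b,px(e))]))
for c,m in rackfit(b):
    r=cv2.minAreaRect(np.argwhere(m)[:,::-1].astype(np.float32));bx=cv2.boxPoints(r);print(c,m.sum(),[np.round(onz(b,u,.03)[:2],3) for u in bx])
E
```

```text
knob (array([298.77777778, 120.41666667]), np.int32(36)) (array([365.22916667, 197.5625    ]), np.int32(48)) (array([ 0.47163511, -0.23412492,  0.07077866]), [0.0003, 0.0003])
window (array([ 0.57993846, -0.14374349,  0.10237579]), [0.0053, 0.0053])
slot1 (array([ 0.56202398, -0.21291853,  0.07729055]), [0.0017, 0.0017])
stand (array([ 0.5839496 , -0.13262478, -0.01682745]), [0.0022, 0.0022])
rack (array([ 0.47070362,  0.28345188, -0.00279235]), [0.0075, 0.0075])
0.6 1830 [array([0.371, 0.345]), array([0.582, 0.309]), array([0.561, 0.211]), array([0.351, 0.25 ])]
```

```bash
python3 -c "
from h import *
go([.50,-.18,.30],np.pi/2)"
```

```text
tool shift cm [ 44.32 -33.19  -7.33] turn [ 1.000e-04 -0.000e+00  2.387e-01] pos [ 0.1478 -0.6073  0.2268] q [ 1.23  0.43  0.02  1.57 -0.01  1.13 -0.08] t 1.85 w 92.1 F [ 0.1  0.1 -1.1]
```

Request:
carry_out(
  claw=[5,5,5,5,5,5,5,5,5,5,5,5,5,5,5,5,5],
  delta_pos=[
    [3.166,-2.371,-0.524],
    [3.166,-2.371,-0.524],
    [3.166,-2.371,-0.524],
    [3.166,-2.371,-0.524],
    [3.166,-2.371,-0.524],
    [3.166,-2.371,-0.524],
    [3.166,-2.371,-0.524],
    [3.166,-2.371,-0.524],
    [3.166,-2.371,-0.524],
    [3.166,-2.371,-0.524],
    [3.166,-2.371,-0.524],
    [3.166,-2.371,-0.524],
    [3.166,-2.371,-0.524],
    [3.166,-2.371,-0.524],
    [0,0,0],
    [0,0,0],
    [0,0,0],
  ],
  angular=[
    [0,0,0],
    [0,0,0],
    [0,0,0],
    [0,0,0],
    [0,0,0],
    [0,0,0],
    [0,0,0],
    [0,0,0],
    [0,0,0],
    [0,0,0],
    [0,0,0],
    [0,0,0],
    [0,0,0],
    [0,0,0],
    [0,0,0.12],
    [0,0,0.119],
    [0,0,0],
  ],
)

```text
clock: 3.55
position: [0.5001, -0.1797, 0.3001]
ee_rot: [3.141, -0.003, -0.0]
force: [-0.3, -0.0, -0.1]
width: 0.547
gripper_force: 0.0
```

```bash
python3 - <<'E'
from h import *
go([.50,-.18,.30],np.pi/2)
w=arm.get_image('wrist');print(w['mtx'].tolist(),np.round(w['T'],3).tolist())
for l in ["window","knob","pane_blue","pane_green","pane_white","pane_red","slot1","slot2","slot3","slot4","stand"]:
    print(l,[(np.round(px(d)),round(d['conf'],2)) for d in arm.place_of(l,w)][:3])
cv2.imwrite("pics/w1.png",cv2.resize(w['frame'][:,:,::-1],(800,600)))
E
```

```text
tool shift cm [-0.01  0.03  0.01] turn [ 0.0002  0.     -0.0016] pos [ 0.5001 -0.1797  0.3001] q [ 0.42  0.24 -0.22  1.67  0.06  1.23 -1.39] t 3.55 w 50.2 F [-0.3 -0.  -0.1]
[[338.7504533237726, 0.0, 254.4442928032799], [0.0, 338.7504533237726, 187.91462040959885], [0.0, 0.0, 1.0]] [[-0.003, -0.96, -0.278, 0.575], [-1.0, 0.003, -0.0, -0.181], [0.001, 0.278, -0.961, 0.456], [0.0, 0.0, 0.0, 1.0]]
window [(array([207.,  86.]), 0.68)]
knob [(array([302., 184.]), 0.63)]
pane_blue []
pane_green []
pane_white []
pane_red []
slot1 [(array([252.,  87.]), 0.97)]
slot2 [(array([252.,  87.]), 0.97)]
slot3 [(array([252.,  87.]), 0.97)]
slot4 [(array([252.,  87.]), 0.97)]
stand [(array([216.,  89.]), 0.84)]
```

View pics/w1.png

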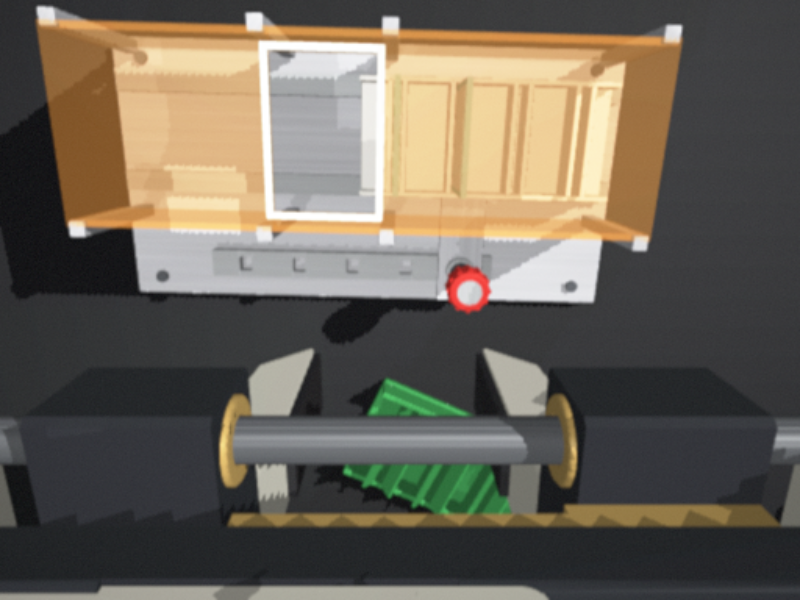

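```bash
python3 - <<'E'
from h import *
w=arm.get_image('wrist');f=w['frame']
h=cv2.cvtColor(f,cv2.COLOR_RGB2HSV)
m=((h[...,1]<25)&(h[...,2]>225)).astype(np.uint8)
n,l,st,c=cv2.connectedComponentsWithStats(m)
for i in range(1,n):
    x,y,a,b,ar=st[i]
    if a>60 and b>80:
        q=cv2.minAreaRect(np.argwhere(l==i)[:,::-1].astype(np.float32));print(st[i],q)
        pts=np.array([onz(w,u,.116) for u in np.argwhere(l==i)[:,::-1]])[:,:2].astype(np.float32)
        r=cv2.minAreaRect(pts*1000);print('rect mm',r)
k=red(w);print('knob',k,onz(w,k[0],.090))
E
```

```text
[ 166   26   80  116 2216] ((205.5, 83.5), (115.0, 79.0), 90.0)
rect mm ((578.9036254882812, -135.32144165039062), (74.56092834472656, 104.5428695678711), 88.37393951416016)
knob (array([298.08312343, 183.32241814]), np.int32(397)) [ 0.47441782 -0.23047289  0.09      ]
```

Request:
carry_out(
  claw=[5,5,5,5],
  delta_pos=[
    [-0.9,1.8,3.3],
    [-0.9,1.8,3.3],
    [-0.8,1.6,3.4],
    [0,0,0],
  ],
  angular=[
    [0,0,0.026],
    [0,0,0],
    [0,0,0],
    [0,0,0],
  ],
)

```text
clock: 4.6
position: [0.469, -0.2331, 0.1961]
ee_rot: [-3.14, 0.047, 0.012]
force: [-0.2, 0.1, 0.4]
width: 0.546
gripper_force: 0.0
```

```bash
python3 - <<'E'
from h import *
w=arm.get_image('wrist');f=w['frame']
k=red(w)
for z in(.07,.076,.082,.088,.094): print(z,onz(w,k[0],z))
h=cv2.cvtColor(f,cv2.COLOR_RGB2HSV);m=((h[...,1]<25)&(h[...,2]>215)).astype(np.uint8)
n,l,st,c=cv2.connectedComponentsWithStats(m)
for i in range(1,n):
    x,y,a,b,ar=st[i]
    if a>80 and b>60:
        pts=np.array([onz(w,u,.116) for u in np.argwhere(l==i)[:,::-1]])[:,:2].astype(np.float32)
        print(st[i],'rect mm',cv2.minAreaRect(pts*1000))
print(k)
go([.474,-.232,.2],1.545)
cv2.imwrite("pics/w2.png",cv2.resize(f[:,:,::-1],(800,600)))
E
```

```text
0.07 [ 0.46870561 -0.23219202  0.07      ]
0.076 [ 0.47034095 -0.23229371  0.076     ]
0.082 [ 0.47197629 -0.2323954   0.082     ]
0.088 [ 0.47361164 -0.23249709  0.088     ]
0.094 [ 0.47524698 -0.23259878  0.094     ]
[  31    0  129  121 2498] rect mm ((563.838623046875, -134.90737915039062), (74.81249237060547, 73.68962097167969), 88.2155532836914)
(array([251.91633987, 180.04575163]), np.int32(765))
tool shift cm [ 0.26  0.   -0.14] turn [-0.0012  0.004  -0.0026] pos [ 0.4713 -0.2319  0.1986] q [ 0.51  0.32 -0.19  1.84  0.07  1.   -1.31] t 4.65 w 50.4 F [0.5 0.4 0.5]
```

View pics/w2.png

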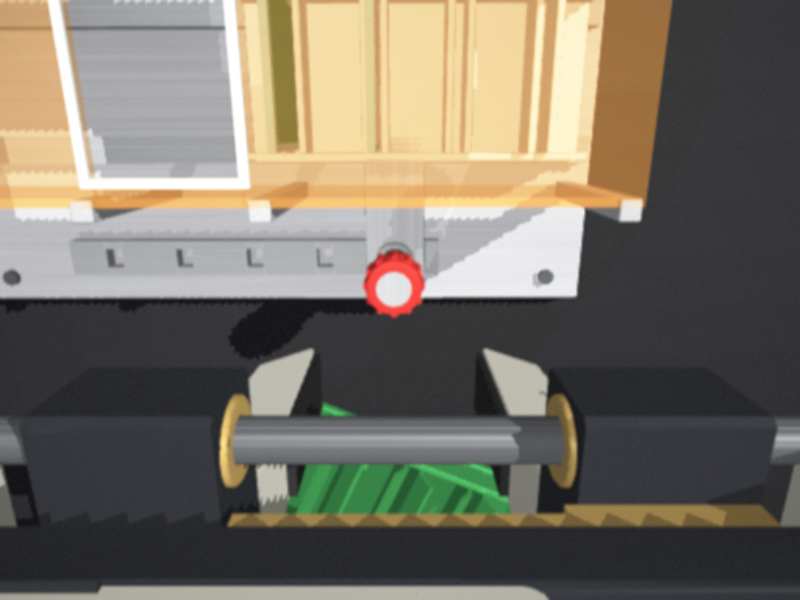

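Request:
carry_out(
  claw=[5,5,5,5,5,3,2,2,2,2],
  delta_pos=[
    [0.3,0,3],
    [0,0,3],
    [0,0,3],
    [0,0,2.5],
    [0,0,1.5],
    [0,0,0],
    [0,0,0],
    [0,0,0],
    [0,0,0],
    [0,0,0],
  ],
  angular=[
    [0,0,0],
    [0,0,0],
    [0,0,0],
    [0,0,0],
    [0,0,0],
    [0,0,0],
    [0,0,0],
    [0,0,0],
    [0,0,0],
    [0,0,0],
  ],
  force=40,
)

```text
clock: 5.65
position: [0.4776, -0.2317, 0.0717]
ee_rot: [3.14, -0.041, 0.005]
force: [0.6, -0.2, 8.1]
width: 0.321
gripper_force: 40.0
```

Request:
carry_out(
  claw=[2,2,2,2],
  delta_pos=[
    [0,0,-0.5],
    [0,0,-0.5],
    [0,0,-0.3],
    [0,0,0],
  ],
  angular=[
    [0,0,0],
    [0,0,0],
    [0,0,0],
    [0,0,0],
  ],
)

```text
clock: 6.05
position: [0.4776, -0.2317, 0.0838]
ee_rot: [3.141, -0.041, 0.005]
force: [6.0, 0.4, -10.8]
width: 0.321
gripper_force: 40.0
```

Request:
carry_out(
  claw=[2,2,2,2,2,2,2],
  delta_pos=[
    [0,-1,0],
    [0,-1,0],
    [0,-1,0],
    [0,-1,0],
    [0,-0.5,0],
    [0,0,0],
    [0,0,0],
  ],
  angular=[
    [0,0,0],
    [0,0,0],
    [0,0,0],
    [0,0,0],
    [0,0,0],
    [0,0,0],
    [0,0,0],
  ],
)

```text
clock: 6.75
position: [0.4788, -0.186, 0.0834]
ee_rot: [-3.141, 0.04, -0.004]
force: [7.5, 0.9, -11.1]
width: 0.316
gripper_force: 40.0
```

Request:
carry_out(
  claw=[2,2,2,2],
  delta_pos=[
    [0,0,0.5],
    [0,0,0.4],
    [0,0,0.3],
    [0,0,0],
  ],
  angular=[
    [0,0,0],
    [0,0,0],
    [0,0,0],
    [0,0,0],
  ],
)

```text
clock: 7.15
position: [0.4788, -0.1865, 0.0718]
ee_rot: [3.141, -0.041, 0.004]
force: [4.9, 0.6, -4.3]
width: 0.317
gripper_force: 40.0
```

Request:
carry_out(
  claw=[4,5,5,5,3,2,2,2,2],
  delta_pos=[
    [0,0,0],
    [0,0,0],
    [0,0,-3],
    [0,0,-4],
    [0.5,-1.5,-4],
    [0.5,-1.5,-4],
    [0.5,-2,-2],
    [0,0,0],
    [0,0,0],
  ],
  angular=[
    [0,0,0],
    [0,0,0],
    [0,0,0],
    [0,0,0],
    [0,0,0],
    [0,0,0],
    [0,0,0],
    [0,0,0],
    [0,0,0],
  ],
)

```text
clock: 8.05
position: [0.493, -0.1371, 0.2411]
ee_rot: [3.141, -0.04, -0.0]
force: [-0.5, 0.4, 0.0]
width: 0.224
gripper_force: 0.0
```

```bash
python3 - <<'E'
from h import *
w=arm.get_image('wrist');f=w['frame']
k=red(w)
for z in(.082,.094): print(z,onz(w,k[0],z))
h=cv2.cvtColor(f,cv2.COLOR_RGB2HSV);m=((h[...,1]<25)&(h[...,2]>215)).astype(np.uint8)
n,l,st,c=cv2.connectedComponentsWithStats(m)
for i in range(1,n):
    x,y,a,b,ar=st[i]
    if a>80 and b>60:
        pts=np.array([onz(w,u,.116) for u in np.argwhere(l==i)[:,::-1]])[:,:2].astype(np.float32)
        print(st[i],'rect mm',cv2.minAreaRect(pts*1000))
for s in 'blue green white red'.split(): print(s,[(np.round(px(d)),round(d['conf'],2),np.round(onz(w,px(d),.03),3)) for d in arm.place_of('pane_'+s,w)][:2])
cv2.imwrite("pics/w3.png",cv2.resize(f[:,:,::-1],(800,600)))
go([.579,-.135,.2],1.542)
E
```

```text
0.082 [ 0.47351868 -0.18705631  0.082     ]
0.094 [ 0.47712888 -0.18527839  0.094     ]
[ 198    3   99  140 8338] rect mm ((578.7227172851562, -135.22955322265625), (74.43778228759766, 104.1038589477539), 88.34788513183594)
blue []
green [(array([249.,  79.]), 0.57, array([ 0.58 , -0.135,  0.03 ]))]
white [(array([246.,  74.]), 0.57, array([ 0.584, -0.133,  0.03 ]))]
red []
tool shift cm [ 8.63 -0.51  3.98] turn [-0.0001  0.0023  0.0012] pos [ 0.4927 -0.1377  0.24  ] q [ 0.35  0.26 -0.23  1.81  0.06  1.09 -1.5 ] t 8.3 w 20.2 F [-0.6 -0.2 -0.3]
```

View pics/w3.png

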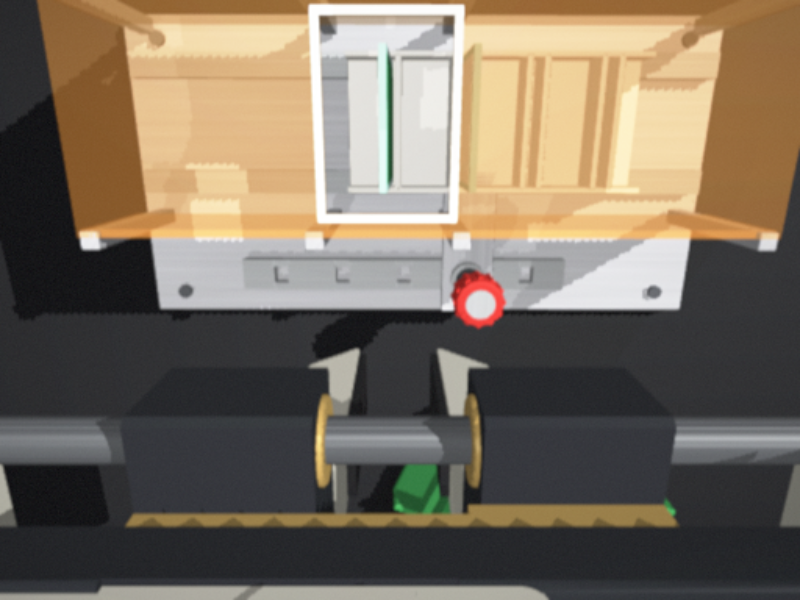

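```bash
python3 - <<'E'
from h import *
w=arm.get_image('wrist');f=w['frame']
h=cv2.cvtColor(f,cv2.COLOR_RGB2HSV)
m=((h[...,0]>60)&(h[...,0]<95)&(h[...,1]>60)); m[:, :205]=0;m[:,290:]=0;m[140:]=0
print(m.sum())
q=np.argwhere(m)[:,::-1];print(q.min(0),q.max(0))
P=np.array([onz(w,u,.105) for u in q]);print(P.mean(0),P.min(0),P.max(0))
pw=onz(w,(473*.64,118*.64),.105);print('2nd',pw)
go([.5787,-.136,.08],1.541)
E
```

```text
35
[248  74] [248 114]
[ 0.56333432 -0.1358951   0.105     ] [ 0.54826634 -0.13647192  0.105     ] [ 0.58018523 -0.13537931  0.105     ]
2nd [ 0.57772    -0.18108029  0.105     ]
tool shift cm [ 8.6  -0.39 16.  ] turn [-0.0001  0.0019  0.0024] pos [ 0.4929 -0.1376  0.2402] q [ 0.35  0.26 -0.23  1.81  0.06  1.09 -1.5 ] t 8.35 w 20.0 F [-0.2  0.2  1.4]
```

Request:
carry_out(
  claw=[2,2,2,2,2,2,2,2,0,0,0,0,0,0],
  delta_pos=[
    [4.3,-0.2,2],
    [4.3,-0.17,2],
    [0,0,2],
    [0,0,2],
    [0,0,2],
    [0,0,2],
    [0,0,2],
    [0,0,2],
    [0,0,0],
    [0,0,0],
    [0,0,0],
    [0,0,0],
    [0,0,0],
    [0,0,0],
  ],
  angular=[
    [0,0,0],
    [0,0,0],
    [0,0,0],
    [0,0,0],
    [0,0,0],
    [0,0,0],
    [0,0,0],
    [0,0,0],
    [0,0,0],
    [0,0,0],
    [0,0,0],
    [0,0,0],
    [0,0,0],
    [0,0,0],
  ],
  force=40,
)

```text
clock: 9.75
position: [0.58, -0.1357, 0.0817]
ee_rot: [3.141, -0.041, 0.001]
force: [-0.1, -0.7, 3.2]
width: 0.04
gripper_force: 40.0
```

Request:
carry_out(
  claw=[0,0,0,0,0,0,0,0,0],
  delta_pos=[
    [0,0,-0.7],
    [0,0,-1.5],
    [0,0,-1.5],
    [0,0,-2],
    [0,0,-2],
    [0,0,-2],
    [0,0,-2],
    [0,0,-2],
    [0,0,0],
  ],
  angular=[
    [0,0,0],
    [0,0,0],
    [0,0,0],
    [0,0,0],
    [0,0,0],
    [0,0,0],
    [0,0,0],
    [0,0,0],
    [0,0,0],
  ],
)

```text
clock: 10.65
position: [0.5813, -0.1357, 0.2215]
ee_rot: [3.14, -0.041, 0.008]
force: [0.5, -0.6, 0.2]
width: 0.042
gripper_force: 40.0
```

```bash
cat >> h.py <<'E'
def rack(z=.03):
    b=arm.get_image('top')
    for c,m in rackfit(b):
        P=np.array([onz(b,u,z)[:2] for u in np.argwhere(m)[:,::-1]])*1000
        r=cv2.minAreaRect(P.astype(np.float32));e=cv2.boxPoints(r);v=e[1]-e[0];v2=e[2]-e[1];v=v if np.linalg.norm(v)>np.linalg.norm(v2) else v2
        a=np.arctan2(v[1],v[0]);a=(a+np.pi/2)%np.pi-np.pi/2
        print('rack',round(c,2),m.sum(),r,'yaw',round(a,3));
    return b
E
python3 - <<'E'
from h import *
b=rack();s=b['frame'];cv2.imwrite('pics/r.png',cv2.resize(s[160:260,160:270,::-1],None,fx=5,fy=5,interpolation=2))
go([.42,.27,.24],-.17)
E
```

```text
rack 0.79 1777 ((465.62677001953125, 278.65167236328125), (96.8664779663086, 211.45265197753906), 79.88237762451172) yaw -0.177
tool shift cm [-17.03 -40.12  -2.19] turn [ 8.0000e-04 -5.0000e-04 -1.4271e+00] pos [ 0.5797 -0.1356  0.2184] q [ 0.3   0.41 -0.22  1.65  0.1   1.1  -1.55] t 10.75 w 3.8 F [ 0.1  0.2 -1.1]
```

View pics/r.png

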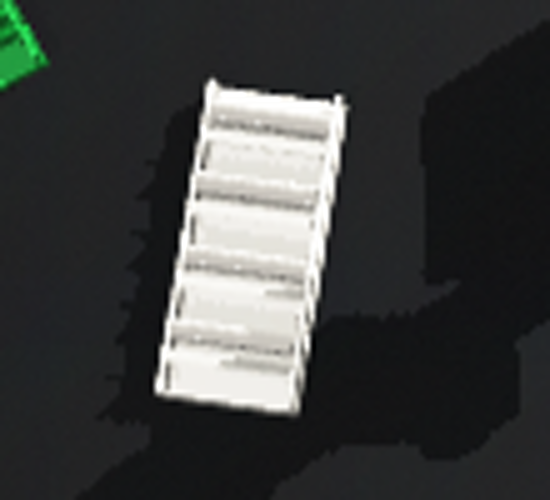

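Request:
carry_out(
  claw=[0,0,0,0,0,0,0,0,0,0,0,0,0,0,0,0,0,0,0,0],
  delta_pos=[
    [-2.35,-4,-0.4],
    [-2.35,-4,-0.4],
    [-2.35,-4,-0.4],
    [-2.35,-4,-0.4],
    [-2.35,-4,-0.4],
    [-2.35,-4,-0.4],
    [-2.35,-4,-0.4],
    [-2.35,-4,-0.4],
    [0,0,0],
    [0,0,0],
    [0,0,0],
    [0,0,0],
    [0,0,0],
    [0,0,0],
    [0,0,0],
    [0,0,0],
    [0,0,0],
    [0,0,0],
    [0,0,0],
    [0,0,0],
  ],
  angular=[
    [0,0,0],
    [0,0,0],
    [0,0,0],
    [0,0,0],
    [0,0,0],
    [0,0,0],
    [0,0,0],
    [0,0,0],
    [0,0,-0.13],
    [0,0,-0.13],
    [0,0,-0.13],
    [0,0,-0.13],
    [0,0,-0.13],
    [0,0,-0.13],
    [0,0,-0.13],
    [0,0,-0.13],
    [0,0,-0.13],
    [0,0,-0.13],
    [0,0,-0.13],
    [0,0,0],
  ],
)

```text
clock: 12.75
position: [0.3996, 0.1888, 0.2491]
ee_rot: [-2.396, -2.03, 0.003]
force: [-0.3, 0.1, 0.0]
width: 0.038
gripper_force: 40.0
```

```bash
python3 - <<'E'
from h import *
w=arm.get_image('wrist');cv2.imwrite('pics/w4.png',cv2.resize(w['frame'][:,:,::-1],(800,600)))
b=rack()
print([(np.round(px(d)),d['conf'],onz(w,px(d),0.0)) for d in arm.place_of('rack',w)])
go([.40,.19,.25],-.177)
E
```

```text
rack 0.69 760 ((424.3794860839844, 291.4378662109375), (87.66355895996094, 133.811767578125), 78.33192443847656) yaw -0.204
rack 0.65 603 ((534.6943359375, -164.9990692138672), (187.81634521484375, 76.72828674316406), 15.434097290039062) yaw 0.269
[(array([303.,  62.]), 0.72, array([0.47009199, 0.28196574, 0.        ])), (array([38., 76.]), 0.67, array([0.17136154, 0.31674093, 0.        ]))]
tool shift cm [ 0.09 -0.01 -0.03] turn [-0.0005  0.0004  0.0069] pos [0.4    0.1891 0.2497] q [-0.02  0.17 -0.61  1.92  0.11  1.09 -0.85] t 12.95 w 3.6 F [ 0.6  0.2 -1. ]
```

View pics/w4.png

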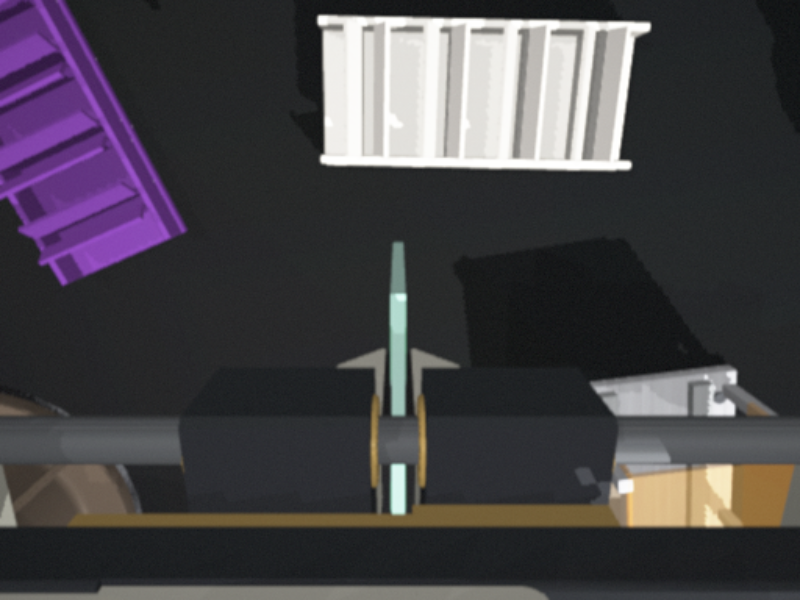

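```bash
python3 - <<'E'
from h import *
w=arm.get_image('wrist')
m=[m for c,m in rackfit(w)][0]
r=cv2.minAreaRect(np.argwhere(m)[:,::-1].astype(np.float32));print(r)
C=np.array([(320,20),(648,26),(628,165),(322,161)])*.64
for z in(0,.01,.02,.034,.045):
    P=np.array([onz(w,c,z)[:2] for c in C]);L=[np.linalg.norm(P[i]-P[(i+1)%4]) for i in range(4)]
    v=P[1]-P[0];v2=P[2]-P[3];print(z,np.round(P.mean(0),4),np.round(L,4),np.arctan2(v[1],v[0]),np.arctan2(v2[1],v2[0]))
E
```

```text
((307.1346130371094, 59.078975677490234), (211.03392028808594, 95.16893768310547), 0.4696269929409027)
0 [0.4762 0.2819] [0.2283 0.0942 0.2282 0.0951] -0.18802615570756065 -0.18411841169878804
0.01 [0.4747 0.2814] [0.2227 0.0919 0.2226 0.0927] -0.18802615570756087 -0.184118411698788
0.02 [0.4731 0.2809] [0.217  0.0895 0.217  0.0904] -0.1880261557075607 -0.184118411698788
0.034 [0.4709 0.2802] [0.2092 0.0863 0.2091 0.0871] -0.188026155707561 -0.18411841169878823
0.045 [0.4692 0.2796] [0.203  0.0837 0.2029 0.0845] -0.1880261557075611 -0.18411841169878798
```

```bash
python3 - <<'E'
from h import *
go([.397,.294,.19],-.186)
E
```

```text
tool shift cm [10.28 -2.06  5.99] turn [-0.0002  0.0002  0.0171] pos [0.4001 0.1892 0.2499] q [-0.02  0.17 -0.61  1.92  0.11  1.09 -0.85] t 13.05 w 3.7 F [ 0.5  0.3 -0. ]
```

Request:
carry_out(
  claw=[0,0,0,0,0,0],
  delta_pos=[
    [2.6,-0.5,1.5],
    [2.6,-0.5,1.5],
    [2.6,-0.5,1.5],
    [2.5,-0.5,1.5],
    [0,0,0],
    [0,0,0],
  ],
  angular=[
    [0,0,0],
    [0,0,0],
    [0,0,0],
    [0,0,0],
    [0,0,0.017],
    [0,0,0],
  ],
)

```text
clock: 13.65
position: [0.3971, 0.2943, 0.1897]
ee_rot: [-2.416, -2.008, 0.002]
force: [-0.0, -0.8, -0.2]
width: 0.039
gripper_force: 40.0
```

```bash
python3 - <<'E'
from h import *
w=arm.get_image('wrist');cv2.imwrite('pics/w5.png',cv2.resize(w['frame'][:,:,::-1],(800,600)))
go([.397,.294,.19],-.186)
E
```

```text
tool shift cm [ 0.01 -0.06  0.01] turn [-0.0001  0.0006  0.0015] pos [0.3976 0.2938 0.1901] q [-0.25  0.33 -0.63  1.89  0.23  0.99 -1.16] t 13.7 w 3.5 F [ 0.4 -1.  -0.3]
```

View pics/w5.png

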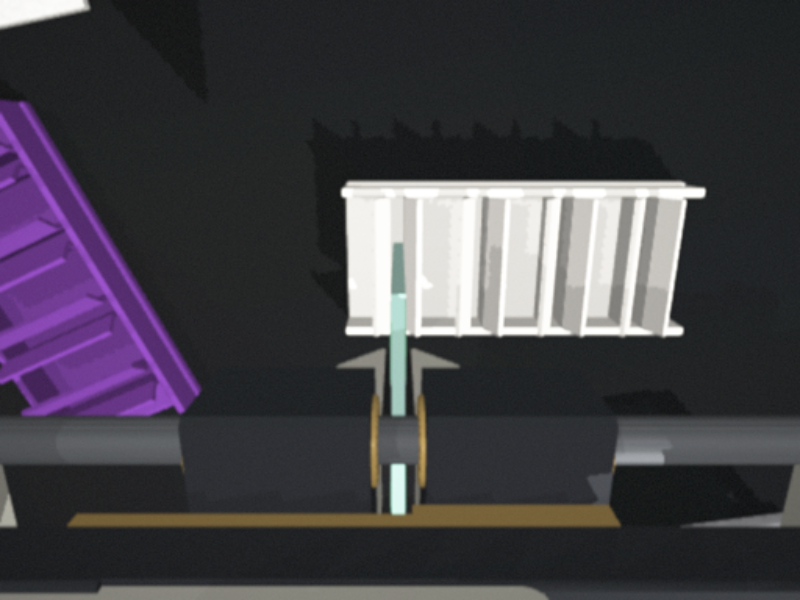

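```bash
python3 - <<'E'
from h import *
w=arm.get_image('wrist');P,M,_=tool()
for z in (.024,.034,.045):
    a=onz(w,np.array([398,334])*.64,z);b=onz(w,np.array([398,183])*.64,z);c=(a+b)/2
    print(z,np.linalg.norm(a-b),M.T@(c-P)*100)
    s=onz(w,np.array([397.5,260])*.64,z);print('slot',(M.T@(s-P)*100)[1])
E
```

```text
0.024 0.09618199235454315 [ 0.11012569  0.02551468 16.63549226]
slot -0.005568970523041598
0.034 0.09319818713274954 [ 0.336675    0.02503124 15.63540985]
slot -0.005088116737151413
0.045 0.0899160013887767 [ 0.58587924  0.02449946 14.5353192 ]
slot -0.004559177572676016
```

Request:
carry_out(
  claw=[0,0,0,0,0,0,0,0],
  delta_pos=[
    [0.1,0,2.5],
    [0,0,2.5],
    [0,0,2],
    [0,0,1.5],
    [0,0,1.5],
    [0,0,1.3],
    [0,0,1],
    [0,0,0],
  ],
  angular=[
    [0,0,0],
    [0,0,0],
    [0,0,0],
    [0,0,0],
    [0,0,0],
    [0,0,0],
    [0,0,0],
    [0,0,0],
  ],
)

```text
clock: 14.55
position: [0.3977, 0.2944, 0.0663]
ee_rot: [2.417, 2.007, -0.002]
force: [0.5, 0.2, -0.8]
width: 0.04
gripper_force: 40.0
```

Request:
carry_out(
  claw=[0,0,0,0],
  delta_pos=[
    [0,0,0.3],
    [0,0,0.2],
    [0,0,0.2],
    [0,0,0],
  ],
  angular=[
    [0,0,0],
    [0,0,0],
    [0,0,0],
    [0,0,0],
  ],
)

```text
clock: 14.95
position: [0.3978, 0.2951, 0.0601]
ee_rot: [2.416, 2.008, 0.0]
force: [-0.5, -0.1, -0.4]
width: 0.042
gripper_force: 40.0
```

Request:
carry_out(
  claw=[0,0,0],
  delta_pos=[
    [0,0,0.1],
    [0,0,0.1],
    [0,0,0],
  ],
  angular=[
    [0,0,0],
    [0,0,0],
    [0,0,0],
  ],
)

```text
clock: 15.25
position: [0.398, 0.2953, 0.0595]
ee_rot: [2.415, 2.007, 0.002]
force: [-3.7, -4.6, 20.5]
width: 0.038
gripper_force: 40.0
```

Request:
carry_out(
  claw=[0,1.8,1.8,1.8,1.8,1.8,1.8,1.8,1.8,1.8,1.8],
  delta_pos=[
    [0,0,-0.1],
    [0,0,0],
    [0,0,0],
    [0,0,0],
    [0,0,-1.5],
    [0,0,-2],
    [0,0,-2],
    [0,0,-3],
    [0,0,-3],
    [0,0,-3],
    [0,0,0],
  ],
  angular=[
    [0,0,0],
    [0,0,0],
    [0,0,0],
    [0,0,0],
    [0,0,0],
    [0,0,0],
    [0,0,0],
    [0,0,0],
    [0,0,0],
    [0,0,0],
    [0,0,0],
  ],
)

```text
clock: 16.35
position: [0.3991, 0.2969, 0.2076]
ee_rot: [2.416, 2.008, 0.01]
force: [0.2, 1.0, -0.3]
width: 0.195
gripper_force: 0.0
```

```bash
python3 - <<'E'
from h import *
w=arm.get_image('wrist');f=cv2.resize(w['frame'][:,:,::-1],(800,600))
s=arm.get_image('side');g=cv2.resize(s['frame'][200:320,150:310,::-1],None,fx=2.5,fy=2.5,interpolation=2)
c=np.zeros((600,800,3),np.uint8);c[:300,:400]=cv2.resize(f,(400,300));c[:300,400:800]=g[:300];cv2.imwrite('pics/w6.png',c[:300])
go([.4765,-.1865,.22],1.541)
E
```

```text
tool shift cm [-45.91  16.55  -1.58] turn [ 4.0000e-04 -1.2000e-03  1.4162e+00] pos [0.398  0.2952 0.2043] q [-0.24  0.32 -0.64  1.87  0.22  1.02 -1.15] t 16.45 w 18.1 F [ 0.2  0.1 -0.7]
```

View pics/w6.png

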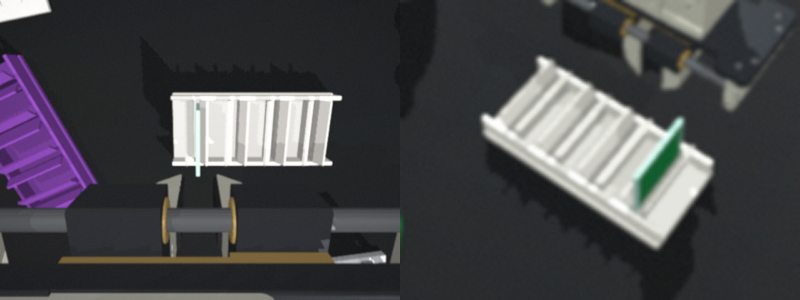

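Request:
carry_out(
  claw=[1.8,1.8,5,5,5,5,5,5,5,5,5,5,5],
  delta_pos=[
    [-3.53,1.273,-0.12],
    [-3.53,1.273,-0.12],
    [-3.53,1.273,-0.12],
    [-3.53,1.273,-0.12],
    [-3.53,1.273,-0.12],
    [-3.53,1.273,-0.12],
    [-3.53,1.273,-0.12],
    [-3.53,1.273,-0.12],
    [-3.53,1.273,-0.12],
    [-3.53,1.273,-0.12],
    [-3.53,1.273,-0.12],
    [-3.53,1.273,-0.12],
    [-3.53,1.273,-0.12],
  ],
  angular=[
    [0,0,0],
    [0,0,0],
    [0,0,0],
    [0,0,0],
    [0,0,0],
    [0,0,0],
    [0,0,0],
    [0,0,0],
    [0,0,0],
    [0,0,0],
    [0,0,0],
    [0,0,0],
    [0,0,0],
  ],
)

```text
clock: 17.75
position: [0.4757, -0.1878, 0.2183]
ee_rot: [-2.415, -2.007, 0.002]
force: [0.5, 0.9, -0.8]
width: 0.549
gripper_force: 0.0
```

Request:
carry_out(
  claw=[5,5,5,5,5,5,5,5,5,5,5,5],
  delta_pos=[
    [0,0,0],
    [0,0,0],
    [0,0,0],
    [0,0,0],
    [0,0,0],
    [0,0,0],
    [0,0,0],
    [0,0,0],
    [0,0,0],
    [0,0,0],
    [0,0,0],
    [0,0,0],
  ],
  angular=[
    [0,0,0.1287],
    [0,0,0.1287],
    [0,0,0.1287],
    [0,0,0.1287],
    [0,0,0.1287],
    [0,0,0.1287],
    [0,0,0.1287],
    [0,0,0.1287],
    [0,0,0.1287],
    [0,0,0.1287],
    [0,0,0.1287],
    [0,0,0],
  ],
)

```text
clock: 18.95
position: [0.4757, -0.1861, 0.2183]
ee_rot: [-3.141, 0.049, 0.004]
force: [-0.7, 0.9, -1.0]
width: 0.54
gripper_force: 0.0
```

```bash
python3 - <<'E'
from h import *
w=arm.get_image('wrist');k=red(w);print(k,onz(w,k[0],.090))
go([.4765,-.1865,.07],1.541)
E
```

```text
(array([255.3117284 , 179.95524691]), np.int32(648)) [ 0.47538879 -0.18828267  0.09      ]
tool shift cm [ 0.11  0.04 14.85] turn [-0.0002  0.0023  0.0036] pos [ 0.4758 -0.1861  0.2185] q [ 0.37  0.27 -0.13  1.85  0.04  1.03 -1.37] t 19.0 w 50.2 F [ 0.1 -0.5  0.3]
```

Request:
carry_out(
  claw=[5,5,5,5,5,5,2,2,2,2,2,2],
  delta_pos=[
    [0.1,0.1,3.5],
    [0,0,3.5],
    [0,0,3],
    [0,0,3],
    [0,0,1.7],
    [0,0,0],
    [0,0,0],
    [0,0,0],
    [0,0,0],
    [0,0,0],
    [0,0,0],
    [0,0,0],
  ],
  angular=[
    [0,0,0.004],
    [0,0,0],
    [0,0,0],
    [0,0,0],
    [0,0,0],
    [0,0,0],
    [0,0,0],
    [0,0,0],
    [0,0,0],
    [0,0,0],
    [0,0,0],
    [0,0,0],
  ],
  force=40,
)

```text
clock: 20.2
position: [0.4782, -0.1874, 0.0737]
ee_rot: [3.141, -0.051, 0.003]
force: [-0.2, 1.6, 8.2]
width: 0.313
gripper_force: 40.0
```

Request:
carry_out(
  claw=[2,2,2,2],
  delta_pos=[
    [0,0,-0.5],
    [0,0,-0.5],
    [0,0,-0.2],
    [0,0,0],
  ],
  angular=[
    [0,0,0],
    [0,0,0],
    [0,0,0],
    [0,0,0],
  ],
)

```text
clock: 20.6
position: [0.4781, -0.1873, 0.085]
ee_rot: [3.141, -0.051, 0.002]
force: [5.7, 0.8, -10.7]
width: 0.322
gripper_force: 40.0
```

Request:
carry_out(
  claw=[2,2,2,2,2,2,2,2,2,2,2],
  delta_pos=[
    [0,-1,0],
    [0,-1,0],
    [0,-1,0],
    [0,-1,0],
    [0,-0.5,0],
    [0,0,0],
    [0,0,0],
    [0,0,0.5],
    [0,0,0.4],
    [0,0,0.3],
    [0,0,0],
  ],
  angular=[
    [0,0,0],
    [0,0,0],
    [0,0,0],
    [0,0,0],
    [0,0,0],
    [0,0,0],
    [0,0,0],
    [0,0,0],
    [0,0,0],
    [0,0,0],
    [0,0,0],
  ],
)

```text
clock: 21.7
position: [0.4794, -0.1424, 0.0736]
ee_rot: [3.141, -0.052, 0.002]
force: [-0.7, 1.7, 9.6]
width: 0.318
gripper_force: 40.0
```

Request:
carry_out(
  claw=[4,5,5,5,3,2,2,2,2],
  delta_pos=[
    [0,0,0],
    [0,0,0],
    [0,0,-3],
    [0,0,-4],
    [0.5,0,-4],
    [0.5,-0.5,-4],
    [0.4,0,-2],
    [0,0,0],
    [0,0,0],
  ],
  angular=[
    [0,0,0],
    [0,0,0],
    [0,0,0],
    [0,0,0],
    [0,0,0],
    [0,0,0],
    [0,0,0],
    [0,0,0],
    [0,0,0],
  ],
)

```text
clock: 22.6
position: [0.4925, -0.1381, 0.2423]
ee_rot: [3.141, -0.052, -0.001]
force: [-0.6, -0.5, -0.5]
width: 0.226
gripper_force: 0.0
```

```bash
python3 - <<'E'
from h import *
w=arm.get_image('wrist');f=w['frame']
k=red(w);print(onz(w,k[0],.09))
cv2.imwrite("pics/w7.png",cv2.resize(f[:,:,::-1],(800,600)))
go([.58,-.1355,.0815],1.541)
E
```

```text
[ 0.47705757 -0.14359507  0.09      ]
tool shift cm [ 8.83 -0.54 15.98] turn [-0.0001  0.0022 -0.0036] pos [ 0.492  -0.1379  0.2415] q [ 0.28  0.25 -0.14  1.81  0.04  1.09 -1.48] t 22.65 w 20.4 F [-0.4 -0.7 -1.1]
```

View pics/w7.png

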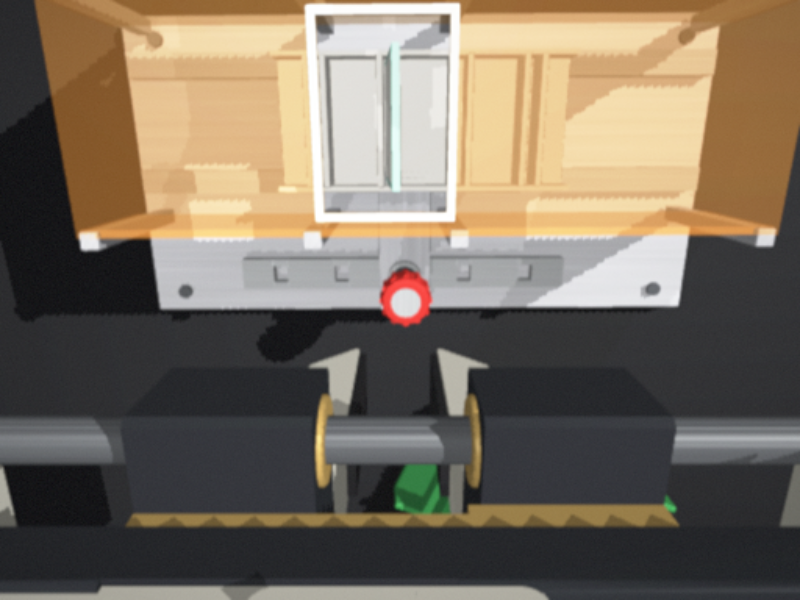

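```bash
python3 - <<'E'
from h import *
w=arm.get_image('wrist')
for u in((394,50),(394,118),(396,188)): print(onz(w,np.array(u)*.64,.105))
E
```

```text
[ 0.61101576 -0.14173554  0.105     ]
[ 0.57824087 -0.14053655  0.105     ]
[ 0.5420369  -0.14030155  0.105     ]
```

Request:
carry_out(
  claw=[2,2,2,2,2,2,2,2,0,0,0,0,0,0],
  delta_pos=[
    [4.4,-0.22,2],
    [4.4,-0.22,2],
    [0,0,2],
    [0,0,2],
    [0,0,2],
    [0,0,2],
    [0,0,2],
    [0,0,2],
    [0,0,0],
    [0,0,0],
    [0,0,0],
    [0,0,0],
    [0,0,0],
    [0,0,0],
  ],
  angular=[
    [0,0,-0.004],
    [0,0,0],
    [0,0,0],
    [0,0,0],
    [0,0,0],
    [0,0,0],
    [0,0,0],
    [0,0,0],
    [0,0,0],
    [0,0,0],
    [0,0,0],
    [0,0,0],
    [0,0,0],
    [0,0,0],
  ],
  force=40,
)

```text
clock: 24.1
position: [0.5813, -0.1362, 0.0832]
ee_rot: [3.141, -0.046, 0.001]
force: [0.8, 0.2, -0.7]
width: 0.041
gripper_force: 40.0
```

Request:
carry_out(
  claw=[0,0,0,0,0,0,0,0,0],
  delta_pos=[
    [0,0,-0.7],
    [0,0,-1.5],
    [0,0,-1.5],
    [0,0,-2],
    [0,0,-2],
    [0,0,-2],
    [0,0,-2],
    [0,0,-2],
    [0,0,0],
  ],
  angular=[
    [0,0,0],
    [0,0,0],
    [0,0,0],
    [0,0,0],
    [0,0,0],
    [0,0,0],
    [0,0,0],
    [0,0,0],
    [0,0,0],
  ],
)

```text
clock: 25.0
position: [0.5828, -0.1363, 0.2231]
ee_rot: [3.14, -0.046, 0.009]
force: [0.2, -0.0, -0.3]
width: 0.038
gripper_force: 40.0
```

```bash
python3 - <<'E'
from h import *
b=rack()
s=arm.get_image('side')
g=s['frame'][60:180,190:350,::-1];cv2.imwrite('pics/s8.png',cv2.resize(g,None,fx=4.5,fy=4.5,interpolation=2))
go([.40,.19,.25],-.187)
E
```

```text
rack 0.93 1639 ((465.3035583496094, 277.1819763183594), (97.78557586669922, 212.32960510253906), 79.3406753540039) yaw -0.186
tool shift cm [-19.01 -32.07  -3.07] turn [-5.0000e-04  5.0000e-04 -1.4128e+00] pos [ 0.5807 -0.1361  0.2192] q [ 0.24  0.4  -0.14  1.65  0.06  1.1  -1.51] t 25.15 w 3.6 F [ 0.4  0.5 -0.7]
```

View pics/s8.png

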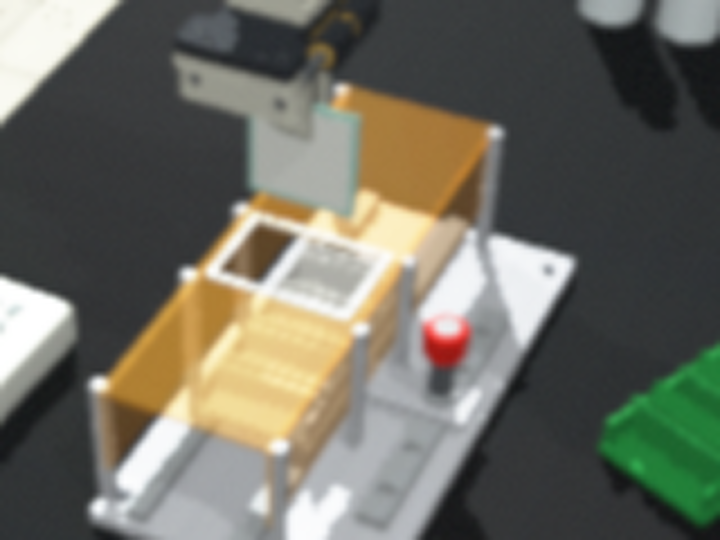

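Request:
carry_out(
  claw=[0,0,0,0,0,0,0,0,0,0,0,0],
  delta_pos=[
    [-0.805,-3.412,-0.26],
    [-0.805,-3.412,-0.26],
    [-0.805,-3.412,-0.26],
    [-0.805,-3.412,-0.26],
    [-0.805,-3.412,-0.26],
    [-0.805,-3.412,-0.26],
    [-0.805,-3.412,-0.26],
    [-0.805,-3.412,-0.26],
    [-0.805,-3.412,-0.26],
    [-0.805,-3.412,-0.26],
    [-0.805,-3.412,-0.26],
    [-0.805,-3.412,-0.26],
  ],
  angular=[
    [0,0,0],
    [0,0,0],
    [0,0,0],
    [0,0,0],
    [0,0,0],
    [0,0,0],
    [0,0,0],
    [0,0,0],
    [0,0,0],
    [0,0,0],
    [0,0,0],
    [0,0,0],
  ],
)

```text
clock: 26.35
position: [0.4954, 0.2769, 0.2497]
ee_rot: [3.14, -0.046, -0.003]
force: [-0.3, 0.3, -0.2]
width: 0.044
gripper_force: 40.0
```

Request:
carry_out(
  claw=[0,0,0,0,0,0,0,0,0,0,0,0,0,0],
  delta_pos=[
    [0,0,0],
    [0,0,0],
    [0,0,0],
    [0,0,0],
    [0,0,0],
    [0,0,0],
    [0,0,0],
    [0,0,0],
    [0,0,0],
    [0,0,0],
    [0,0,0],
    [0,0,3],
    [0,0,3],
    [0,0,0],
  ],
  angular=[
    [0,0,-0.1285],
    [0,0,-0.1285],
    [0,0,-0.1285],
    [0,0,-0.1285],
    [0,0,-0.1285],
    [0,0,-0.1285],
    [0,0,-0.1285],
    [0,0,-0.1285],
    [0,0,-0.1285],
    [0,0,-0.1285],
    [0,0,-0.1285],
    [0,0,0],
    [0,0,0],
    [0,0,0],
  ],
)

```text
clock: 27.75
position: [0.494, 0.2737, 0.1863]
ee_rot: [-2.417, -2.005, 0.013]
force: [1.1, 0.5, -0.1]
width: 0.042
gripper_force: 40.0
```

```bash
python3 - <<'E'
from h import *
w=arm.get_image('wrist');cv2.imwrite('pics/w9.png',cv2.resize(w['frame'][:,:,::-1],(800,600)))
go([.496,.276,.19],-.187)
P,M,_=tool()
E
```

```text
tool shift cm [ 0.15  0.07 -0.13] turn [-0.0042  0.0035  0.0009] pos [0.495  0.2747 0.1887] q [-0.19  0.44 -0.57  1.73  0.27  1.05 -1.04] t 27.8 w 3.6 F [-0.4  0.2 -0.2]
```

View pics/w9.png

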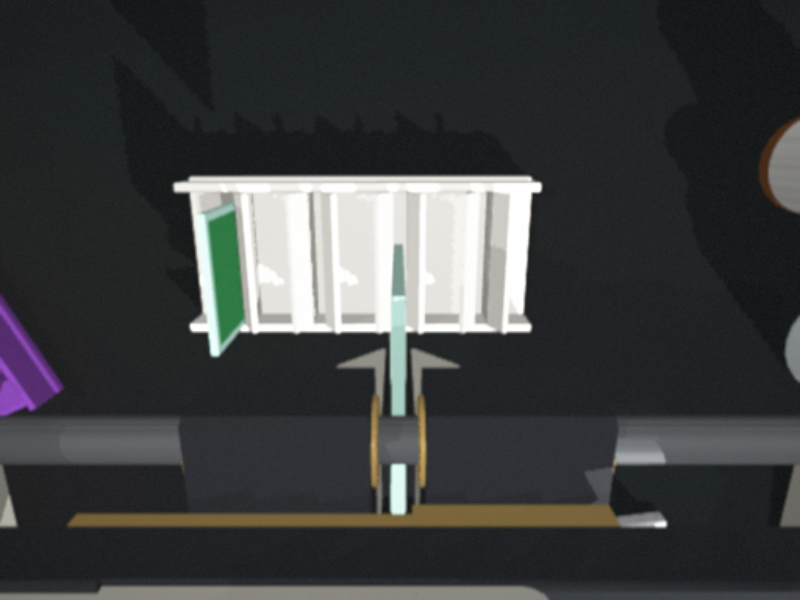

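Request:
carry_out(
  claw=[0,0,0,0,0,0,0,0,0,0,0],
  delta_pos=[
    [0.15,0,2.5],
    [0,0,2.5],
    [0,0,2],
    [0,0,1.5],
    [0,0,1.5],
    [0,0,1.3],
    [0,0,0.8],
    [0,0,0.3],
    [0,0,0.2],
    [0,0,0.2],
    [0,0,0],
  ],
  angular=[
    [0,0,0],
    [0,0,0],
    [0,0,0],
    [0,0,0],
    [0,0,0],
    [0,0,0],
    [0,0,0],
    [0,0,0],
    [0,0,0],
    [0,0,0],
    [0,0,0],
  ],
)

```text
clock: 28.9
position: [0.4968, 0.2776, 0.063]
ee_rot: [2.418, 2.005, 0.001]
force: [-1.3, 0.6, -1.1]
width: 0.036
gripper_force: 40.0
```

Request:
carry_out(
  claw=[0,0,0,0],
  delta_pos=[
    [0,0,0.15],
    [0,0,0.1],
    [0,0,0.1],
    [0,0,0],
  ],
  angular=[
    [0,0,0],
    [0,0,0],
    [0,0,0],
    [0,0,0],
  ],
)

```text
clock: 29.3
position: [0.4969, 0.2776, 0.0605]
ee_rot: [2.418, 2.005, 0.001]
force: [-4.2, -1.7, 13.4]
width: 0.039
gripper_force: 40.0
```

Request:
carry_out(
  claw=[0,1.8,1.8,1.8,1.8,1.8,1.8,1.8,1.8,1.8,1.8],
  delta_pos=[
    [0,0,-0.1],
    [0,0,0],
    [0,0,0],
    [0,0,0],
    [0,0,-1.5],
    [0,0,-2],
    [0,0,-2],
    [0,0,-3],
    [0,0,-3],
    [0,0,-3],
    [0,0,0],
  ],
  angular=[
    [0,0,0],
    [0,0,0],
    [0,0,0],
    [0,0,0],
    [0,0,0],
    [0,0,0],
    [0,0,0],
    [0,0,0],
    [0,0,0],
    [0,0,0],
    [0,0,0],
  ],
)

```text
clock: 30.4
position: [0.4984, 0.2793, 0.2107]
ee_rot: [2.417, 2.005, 0.012]
force: [0.4, 0.4, -1.1]
width: 0.196
gripper_force: 0.0
```

```bash
python3 - <<'E'
from h import *
t=arm.get_image('side')
g=cv2.resize(t['frame'][200:320,150:310,::-1],None,fx=2.5,fy=2.5,interpolation=2)
g2=cv2.resize(t['frame'][60:180,200:360,::-1],None,fx=2.5,fy=2.5,interpolation=2)
cv2.imwrite('pics/s10.png',np.hstack([g,g2]))
for s in 'blue green white red'.split(): print(s,[(np.round(px(d)),round(d['conf'],2)) for d in arm.place_of('pane_'+s,t)])
go([.4775,-.142,.22],1.541)
E
```

```text
blue [(array([212., 260.]), 0.16)]
green [(array([242., 277.]), 0.66)]
white [(array([210., 260.]), 0.73), (array([255., 142.]), 0.67), (array([244., 277.]), 0.66), (array([266., 123.]), 0.36)]
red []
tool shift cm [-41.51   5.92  -1.49] turn [-1.0000e-04  1.8000e-03  1.4143e+00] pos [0.4962 0.2769 0.2046] q [-0.19  0.43 -0.58  1.71  0.26  1.09 -1.03] t 30.65 w 18.1 F [ 0.4 -0.4  0. ]
```

View pics/s10.png

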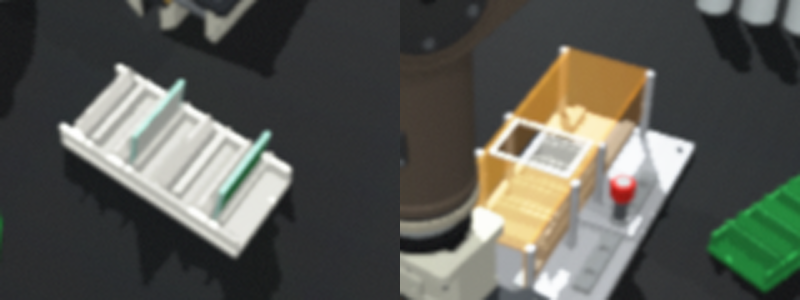

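Request:
carry_out(
  claw=[1.8,1.8,5,5,5,5,5,5,5,5,5,5,5],
  delta_pos=[
    [-3.61,0.658,-0.27],
    [-3.61,0.658,-0.27],
    [-3.61,0.658,-0.27],
    [-3.61,0.658,-0.27],
    [-3.61,0.658,-0.27],
    [-3.61,0.658,-0.27],
    [-3.61,0.658,-0.27],
    [-3.61,0.658,-0.27],
    [-3.61,0.658,-0.27],
    [-3.61,0.658,-0.27],
    [-3.61,0.658,-0.27],
    [-3.61,0.658,-0.27],
    [-3.61,0.658,-0.27],
  ],
  angular=[
    [0,0,0],
    [0,0,0],
    [0,0,0],
    [0,0,0],
    [0,0,0],
    [0,0,0],
    [0,0,0],
    [0,0,0],
    [0,0,0],
    [0,0,0],
    [0,0,0],
    [0,0,0],
    [0,0,0],
  ],
)

```text
clock: 31.95
position: [0.4931, -0.2009, 0.2397]
ee_rot: [-2.417, -2.004, 0.001]
force: [1.7, -0.0, 0.1]
width: 0.543
gripper_force: 0.0
```

Request:
carry_out(
  claw=[5,5,5,5,5,5,5,5,5,5,5,5],
  delta_pos=[
    [0,0,0],
    [0,0,0],
    [0,0,0],
    [0,0,0],
    [0,0,0],
    [0,0,0],
    [0,0,0],
    [0,0,0],
    [0,0,0],
    [0,0,0],
    [0,0,0],
    [0,0,0],
  ],
  angular=[
    [0,0,0.1287],
    [0,0,0.1287],
    [0,0,0.1287],
    [0,0,0.1287],
    [0,0,0.1287],
    [0,0,0.1287],
    [0,0,0.1287],
    [0,0,0.1287],
    [0,0,0.1287],
    [0,0,0.1287],
    [0,0,0.1287],
    [0,0,0],
  ],
)

```text
clock: 33.15
position: [0.4934, -0.1994, 0.2396]
ee_rot: [-3.141, 0.052, 0.003]
force: [-0.9, -0.2, 0.3]
width: 0.544
gripper_force: 0.0
```

```bash
python3 - <<'E'
from h import *
w=arm.get_image('wrist');cv2.imwrite('pics/w11.png',cv2.resize(w['frame'][:220,60:460,::-1],(800,440),interpolation=2))
for s in 'blue green white red'.split(): print(s,[(np.round(px(d)),round(d['conf'],2)) for d in arm.place_of('pane_'+s,w)])
k=red(w);print(k,onz(w,k[0],.090))
go([.4775,-.143,.074],1.541)
E
```

```text
blue []
green []
white []
red []
(array([197.09121061, 192.49253731]), np.int32(603)) [ 0.47718658 -0.1460698   0.09      ]
tool shift cm [-1.78 -5.6  16.62] turn [-0.0001  0.0005  0.001 ] pos [ 0.4937 -0.1996  0.2402] q [ 0.42  0.28 -0.17  1.77  0.05  1.1  -1.37] t 33.4 w 49.7 F [-0.9 -0.2  0.8]
```

View pics/w11.png

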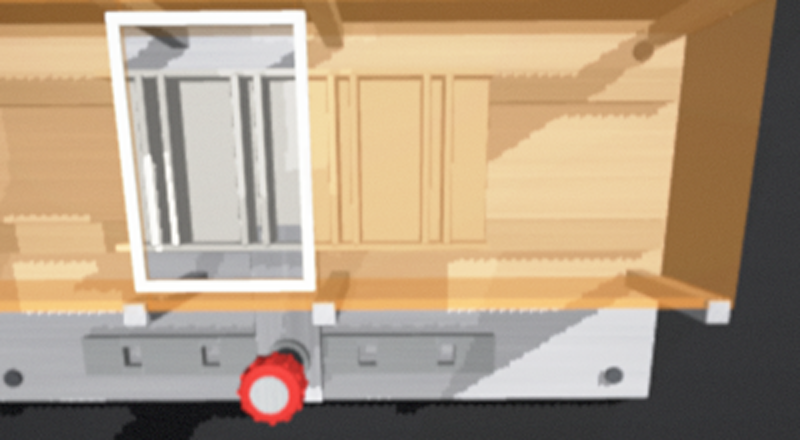

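Request:
carry_out(
  claw=[5,5,5,5,5,5,5,2,2,2,2,2,2,2],
  delta_pos=[
    [-0.8,-2.8,0],
    [-0.8,-2.8,3],
    [0,0,3.5],
    [0,0,3.5],
    [0,0,3.5],
    [0,0,3.1],
    [0,0,0],
    [0,0,0],
    [0,0,0],
    [0,0,0],
    [0,0,0],
    [0,0,-0.5],
    [0,0,-0.5],
    [0,0,-0.2],
  ],
  angular=[
    [0,0,0],
    [0,0,0],
    [0,0,0],
    [0,0,0],
    [0,0,0],
    [0,0,0],
    [0,0,0],
    [0,0,0],
    [0,0,0],
    [0,0,0],
    [0,0,0],
    [0,0,0],
    [0,0,0],
    [0,0,0],
  ],
  force=40,
)

```text
clock: 34.8
position: [0.4808, -0.1431, 0.0873]
ee_rot: [3.141, -0.048, 0.004]
force: [5.8, 1.8, -11.2]
width: 0.312
gripper_force: 40.0
```

Request:
carry_out(
  claw=[2,2,2,2,2,2,2,2,2,2,2],
  delta_pos=[
    [0,0.5,0],
    [0,1,0],
    [0,1,0],
    [0,1,0],
    [0,1,0],
    [0,1,0],
    [0,1,0],
    [0,1,0],
    [0,1,0],
    [0,0.55,0],
    [0,0,0],
  ],
  angular=[
    [0,0,0],
    [0,0,0],
    [0,0,0],
    [0,0,0],
    [0,0,0],
    [0,0,0],
    [0,0,0],
    [0,0,0],
    [0,0,0],
    [0,0,0],
    [0,0,0],
  ],
)

```text
clock: 35.9
position: [0.4783, -0.2331, 0.0867]
ee_rot: [-3.14, 0.048, -0.004]
force: [6.9, 2.0, -10.7]
width: 0.315
gripper_force: 40.0
```

Request:
carry_out(
  claw=[2,2,2,2],
  delta_pos=[
    [0,0,0.5],
    [0,0,0.4],
    [0,0,0.3],
    [0,0,0],
  ],
  angular=[
    [0,0,0],
    [0,0,0],
    [0,0,0],
    [0,0,0],
  ],
)

```text
clock: 36.3
position: [0.4784, -0.2328, 0.0761]
ee_rot: [-3.141, 0.047, -0.004]
force: [0.6, 5.3, 8.1]
width: 0.312
gripper_force: 40.0
```

Request:
carry_out(
  claw=[4,5,5,5,5,5,5,5,5,5],
  delta_pos=[
    [0,0,0],
    [0,0,0],
    [0,0,0],
    [0,0,-3],
    [0,0,-4],
    [0,0,-4],
    [0,0,-4],
    [0,0,0],
    [0,0,0],
    [0,0,0],
  ],
  angular=[
    [0,0,0],
    [0,0,0],
    [0,0,0],
    [0,0,0],
    [0,0,0],
    [0,0,0],
    [0,0,0],
    [0,0,0],
    [0,0,0],
    [0,0,0],
  ],
)

```text
clock: 37.3
position: [0.4758, -0.2335, 0.2233]
ee_rot: [-3.141, 0.049, 0.003]
force: [0.0, -0.8, -0.3]
width: 0.547
gripper_force: 0.0
```

```bash
python3 - <<'E'
from h import *
w=arm.get_image('wrist');a=arm.get_image('side');b=arm.get_image('top')
k,ka,kb=red(w),red(a),red(b);print(k,ka,kb,onz(w,k[0],.09))
print(tri([(a,ka[0]),(b,kb[0])]),tri([(a,ka[0]),(w,k[0])]))
rack();go([.4,-.3,.3])
for s in ('green','white'): print(s,[(np.round(px(d)),round(d['conf'],2)) for d in arm.place_of('pane_'+s,a)])
E
```

```text
(array([253.03403566, 180.22690438]), np.int32(617)) (array([299.10526316, 119.97368421]), np.int32(38)) (array([365.60377358, 197.77358491]), np.int32(53)) [ 0.47410775 -0.23363104  0.09      ]
(array([ 0.47077269, -0.23491184,  0.07222525]), [0.0005, 0.0005]) (array([ 0.47030184, -0.23321189,  0.07394187]), [0.0005, 0.0005])
rack 0.63 1579 ((486.40667724609375, 300.8277587890625), (101.02499389648438, 220.46881103515625), 79.76581573486328) yaw -0.179
tool shift cm [-7.44  6.88 -7.64] turn [0. 0. 0.] pos [ 0.4763 -0.2335  0.2235] q [ 0.5   0.3  -0.19  1.79  0.06  1.06 -1.31] t 37.55 w 49.7 F [ 0.1  0.4 -0.5]
green [(array([240., 278.]), 0.72)]
white [(array([210., 259.]), 0.87), (array([133., 224.]), 0.28)]
```

Request:
carry_out(
  claw=[5,5,5,5,5,5,5,5,5],
  delta_pos=[
    [0,0,-2],
    [-3,4,0],
    [-3,4,0],
    [-3,4,0],
    [-3,4,0],
    [-3,4,0],
    [-3,4,0],
    [-3,4,0],
    [0,0,0],
  ],
  angular=[
    [0,0,0],
    [0,0,0],
    [0,0,0],
    [0,0,0],
    [0,0,0],
    [0,0,0],
    [0,0,0],
    [0,0,0],
    [0,0,0],
  ],
)

```text
clock: 38.55
position: [0.2512, -0.5125, 0.2441]
ee_rot: [3.138, -0.066, -0.005]
force: [0.1, -0.8, 0.4]
width: 0.542
gripper_force: 0.0
```

```bash
python3 - <<'E'
from h import *
rack()
for n in('side','top'):
    p=arm.get_image(n);new=cv2.resize(p['frame'][:,:,::-1],(800,600));old=cv2.imread(f'pics/{n}0.png')
    c=(299,120) if n=='side' else (365,198);c=np.array(c)/.64
    big=lambda i,r:cv2.resize(i[int(c[1])-r:int(c[1])+r,int(c[0])-r:int(c[0])+r],None,fx=8,fy=8,interpolation=cv2.INTER_CUBIC).astype(float)
    o,q=big(old,22),big(new,22)
    s=lambda i:np.clip(i[...,2]-np.maximum(i[...,0],i[...,1])-30,0,None)
    for i in(o,q):
        m=s(i);y,x=np.mgrid[:m.shape[0],:m.shape[1]];print(n,(m*x).sum()/m.sum()/8*.64,(m*y).sum()/m.sum()/8*.64,m.sum())
    X=np.array([[.4745,-.2335,.082],[.4745,-.2335,.0895],[.4745,-.2345,.082]]);print(proj(p,X)-proj(p,X)[0])
    cv2.imwrite(f'pics/cmp_{n}.png',np.hstack([o,q]))
E
```

```text
rack 0.8 1486 ((483.9504699707031, 299.258056640625), (101.72496795654297, 211.02833557128906), 79.29190063476562) yaw -0.187
rack 0.28 1432 ((800.0344848632812, -38.57450866699219), (169.79176330566406, 113.62332153320312), 84.49310302734375) yaw 1.475
side 14.128523350483876 13.742608086648842 902401.0
side 14.23471804864281 13.42300217649709 921205.0
[[ 0.          0.        ]
 [ 0.24259316 -1.87365249]
 [ 0.10406327 -0.17930919]]
top 15.59620965629246 14.029961815889072 1187143.0
top 15.83528697333296 14.10673674632806 1180371.0
[[ 0.          0.        ]
 [ 0.52224946 -0.48380897]
 [ 0.30650191 -0.01423904]][ WARN:0@4.717] global loadsave.cpp:1063 imwrite_ Unsupported depth image for selected encoder is fallbacked to CV_8U.
```

```bash
python3 -c "
from cell import arm
print(arm.sign_off())"
```

```text
the job is handed in; nothing more can be done
None
```

I stood both panes in the magazine (green and white) fully down in slots 1 and 3 of the white rack, returned the empty carrier to its home notch with the knob judged dropped fully in (within about 1 mm by camera comparison), and handed the job in at about 39 s; no verdict came back.

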